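# Take the racing car out of the pit box and slot it on the loading track

### The arm

A 7-joint arm with a two-finger parallel gripper is mounted at the origin on the work surface. World frame = base frame: x ahead of the robot, y to its left, z up, the work surface at z = 0. Lengths are in m, angles in rad, forces in N, time in s.
With the tool pointing down it reaches from about 0.425 to 0.925 m from the base axis. Payload 6.8 kg.
Tool frame: the origin (TCP) lies on the front face of the gripper's body, between the roots of the fingers; the fingertips stand 73 mm ahead of it and the grasp point (between the pads) lies 54 mm ahead of it; z points along the fingers, y is the line along which they close (so a half turn about z gives the same grasp; the last joint's range is limited). The gripper opens to 85 mm and grips with 20 to 120 N. Pads are 22 mm wide; open, the fingers measure 114 mm over their backs; the gripper's body (76 mm by 85 mm) begins 54 mm behind the grasp point. The pads swing forward as they close: fully open they stand 13 mm farther back than shut.
Start: joints at [1.208, 0.477, 0.022, 1.555, -0.011, 1.109, -0.083], TCP at [0.17, -0.653, 0.304] pointing down, gripper open.
Joint ranges: [-2.96, 2.96], [-0.34, 2.1], [-1.41, 1.46], [0.24, 2.44], [-1.37, 4.51], [0.17, 1.92], [-2.96, 2.96]. Speed limits (rad/s): [2.39, 2.39, 3.14, 3.14, 3.14, 3.14, 3.14].

### API

Orientations are given as a unit quaternion [w, x, y, z].
In Python, from station import bot, optics gives the robot as it stands.
- The arm moves only by the tool drive_tool, never from a script. Its argument "deltas" is a list of rows, each an object with "gripper": the closure in counts, from 0 (fully open) to 255 (shut); "offset": the shift along the tool's x, y, z in units of 1000 mm (1.0 is 1000 mm), a list of three; "angular": the turn, a rotation vector about the tool's x, y, z in units of 45 degrees (1.0 is 45 degrees), a list of three. In form: [{"gripper": gripper, "offset": [dx, dy, dz], "angular": [rx, ry, rz]}, ...]. A call has 1 to 5 rows; each row is the pose to reach, as a shift and turn from the pose commanded when the call began, along the tool's axes at that moment; what a row does not reach only later rows make up. A row lasts 1/10 s, in which the tool goes at most 50 mm and 8.59 degrees, less where a joint would pass 70% of its speed; a pose out of reach is approached as far as the arm can. A call with a number of a shift or a turn outside -1 to 1 is refused whole. A call with a gripper value outside its range is refused whole. The fingers move at their own pace and stop on an object; "grip_force" is the grip in N (left out, the last holds). Time passes only in rows, so rows that repeat a pose let the fingers close. It gives the time, the measured TCP pose, the force, the opening and the grip force at its end, in the units of the state.
- bot.get_obs(): the state, without advancing time (a new reading comes with each control period).
- optics.read_camera(name): name is "scene" or "top" or "wrist"; returns the picture (480x640x3 uint8, blue, green, red); there is no depth.
- optics.camera_model(name): a dict with "fx", "fy", "cx", "cy" (pixels), "cam_to_world" (4x4, takes a point from camera to world coordinates). Camera axes: x right, y up, looking along -z (the intrinsics and any distortion apply to the point x, -y, -z); pixel columns grow to the right and rows downward; lengths in m; the calibration is good to about 2 mm. A picture is of the moment at which its call begins: read the wrist's pose just before it. camera_model takes no time and is no camera call; for the wrist camera it gives the pose at the moment of the call.
- bot.hand_in(): hands the job in; it is judged then, once.
The state is a dict: "t": time; "q": joint angles; "joint_vel": joint speeds; "joint_torque": joint torques, N m; "eef_pos": TCP position; "tool_rot": TCP orientation; "contact_force": force on the tool from outside, world axes, zero at the start; "torque": the same for the moment, N m; "gripper_width": opening from 0.0 (shut) to 1.0 (fully open); "grasp_force": force on a finger pad.
Only numpy, scipy, OpenCV 4.12 (cv2) and the standard library are available. Lean on these libraries where they do the work, as an engineer would, in place of code of your own. Each camera call takes 0.05 s, during which the arm holds its last target. There are 200 camera calls.

### The job

Swing the pit box's lid up and right over past its balance point so that it stays open by itself against its stop, and leave it open. Lift the single-seater racing car out and set it down gently on the painted track section with its nose pointing away from the aluminium slide, the guide blade under its nose fully down in the slot and all four wheels on the track. Leave the lorry, the rubber bumper block and the tin figure base where they stand.

Things in the scene. Friction and masses are not known exactly. Their poses are not given: they have to be found in the camera images.
- pitbox: Fixed plywood pit box (carrying case), 170 mm deep (x) by 280 mm wide (y), its open body 62 mm high, walls 8 mm. Origin: centre of its underside on the table; +x points to its hinged back edge, -x to its front, z up. Behind the car a fixed spares trough 37 mm high, with tyres and a screwdriver, runs from 40 mm behind the box's centre to the back wall.
- pit_lid (a joint): Angle of the pit box's lid in rad: 0 closed, growing as it opens, stop at 2.0 (leaning back past upright). The lid is a 170 x 280 mm plywood tray, 26 mm deep, about 0.35 kg. Balance point at about 1.36 rad: let go below that it falls shut, above it falls back on its stop and stays there.
- lid_handle (a point): Middle of the lid's round steel bar handle, 10 mm thick and 100 mm long, parallel to the box's y axis, its middle 42 mm out in front of the lid's front face (37 mm of clear space behind the bar); about 75 mm above the table when shut. It lies 212 mm in front of and 13 mm above the hinge line in the lid's frame and swings about that line.
- lid_hinge (a point): Middle of the lid's hinge line, on the top of the back wall of the box, 62 mm above the table; the line runs along the box's y axis. Its axes are those of the lid and turn with it.
- car: Chrome single-seater slot racing car with open wheels, 180 mm long, 82 mm wide over the rear wheels, 50 mm high, about 0.2 kg. Origin: on its centre line at the level of the wheels' undersides, midway between the axles, about below its centre of mass; +x to its nose (90 mm ahead), z up. The rear wing ends 89 mm behind the origin. The wheels do not turn.
- car_guide (a point): Lowest point of the car's guide blade, 66 mm ahead of and 7 mm below the car's origin. The blade is 24 mm long along the car, 3 mm thick, with a rounded lower edge.
- track: Fixed painted masonite track section, 380 mm long (x) by 120 mm wide (y), 18 mm high. Origin: centre of its underside on the table; z up. One slot 6 mm wide and 10 mm deep runs along x down its middle, a strip of copper tape on either side. At its +x end the polished aluminium slide rises away from it at 15 degrees, 200 mm long. The rubber bumper block stands across its -x end.
- slot_mid (a point): Middle of the slot's mouth at the level of the track's surface, 18 mm above the table, axes as the track's.
- slide_foot (a point): Middle of the joint between the track and the foot of the slide, 190 mm along +x from the track's origin, at the track's surface.
- lorry: Yellow plastic transporter lorry, 200 x 72 x 96 mm, loose on the table; origin at the centre of its underside, +x to its cab. A bystander.
- bumper: Orange rubber bumper block, 36 x 100 x 32 mm, loose on the track's surface at its -x end, centred about 168 mm from the track's middle; origin at the centre of its underside. A bystander.
- figure_base: Blue tin base for a pit crew figure, a plate 70 x 50 x 12 mm with two 10 mm studs, loose on the table; origin at the centre of its underside. A bystander.
- cradle (a point): Middle of the pit box's car cradle, 15 mm in front of the box's centre and 18 mm above the table: two dark wooden runners along the box's y, on which the car's wheels stand so that its guide blade hangs free between them. The car starts within 25 mm of here, nose to the box's +y within about 0.1 rad. Axes as the box's.
- car_tub (a point): Middle of the car's tub, 22 mm above the car's origin: the place to grip. The tub has flat upright sides 36 mm apart, from 8 to 36 mm above the wheels' undersides, and no wheels beside it from 35 mm behind to 38 mm ahead of this point. Axes as the car's.

How it is judged:
On the way, in this order (a step that is already met when the one before it is completed fails the run):
1. the lid stands open on its stop, let go (value of joint pit_lid above 1.85 rad and contact force between the fingers and pit_lid below 0.2 N), for 0.2 s.
2. the car is lifted clear of the pit box (z of car_guide in the frame of pitbox above 0.065 m), for 0.1 s.
At the end, for the whole second after the job is handed in: Lid open on its stop (over 1.85 rad). Car at rest on the track, tilted under 0.045 rad, slide behind it, blade tip 4 mm or more below the track's surface and within 4 mm of the slot's centre line, car's middle 80 mm (bumper side) to 130 mm (slide side) from the slot's middle (value of joint pit_lid above 1.85 rad and z of car_guide in the frame of slot_mid below -0.004 m and y of car_guide in the frame of slot_mid between -0.004 and 0.004 m and x of car in the frame of slot_mid between -0.08 and 0.13 m and x of slide_foot in the frame of car below 0 m and angle between car's own z axis and vertical below 0.045 rad and linear speed of car below 0.02 m/s); the robot touches nothing.
It fails at once if the car is rammed onto the track (over 40 N between them) (contact force between car and track above 40 N).
It fails at once if the car is dropped from more than about 18 mm or knocked away (faster than 0.6 m/s out of the fingers) (contact force between the fingers and car below 0.05 N and linear speed of car above 0.6 m/s).
It fails at once if the lorry is displaced by more than 25 mm (distance of lorry from where it was at the start of the episode above 0.025 m).
It fails at once if the bumper block is displaced by more than 25 mm (distance of bumper from where it was at the start of the episode above 0.025 m).
It fails at once if the figure base is displaced by more than 25 mm (distance of figure_base from where it was at the start of the episode above 0.025 m).
It also fails if it takes over 64 s, if anything falls off the work surface, if the arm or the gripper's body presses on something with over 40 N, if the wrist force passes 120 N, or if a joint passes its speed limit or range.

## Working session

There is one attempt and no reset: what is moved stays moved. The work goes in short steps, Python scripts to look and compute and a tool call to move; the robot and the scene stay as the last step left them, time stands still between calls to the robot, and variables do not carry over. Pictures are saved under pics/ and viewed, at most 10 in all, crops included, and the job is handed in when it is done.

Besides the shell and the picture viewer there is one more tool, called after "Emit:" by a JSON object that holds its "fn" and its "kwargs". drive_tool: Moves the arm, as the interface text tells. Its arguments: {"type":"object","properties":{"deltas":{"type":"array"},"grip_force":{"type":"number"}},"required":["deltas"]}

```bash
ls; mkdir -p pics; python3 - <<'E'
from station import bot, optics
import cv2
for n in("scene","top"):
    im=optics.read_camera(n); cv2.imwrite(f"pics/{n}0.png",im)
    m=optics.camera_model(n); print(n,{k:(v if k!="cam_to_world" else [[round(float(a),4) for a in r] for r in v]) for k,v in m.items()})
o=bot.get_obs(); print(o)
E
```

```text
pics
scene {'fx': 614.1076809322295, 'fy': 614.1076809322295, 'cx': 313.3916668090228, 'cy': 242.43448230231704, 'cam_to_world': [[0.0087, -0.8068, 0.5907, 1.2451], [0.9998, 0.0177, 0.0095, 0.0105], [-0.0181, 0.5905, 0.8068, 1.0391], [0.0, 0.0, 0.0, 1.0]]}
top {'fx': 554.6772326847152, 'fy': 554.6772326847152, 'cx': 315.8399555235915, 'cy': 235.6033862809962, 'cam_to_world': [[0.0013, 0.9922, -0.1245, 0.4064], [-0.9998, -0.0012, -0.0193, -0.0074], [-0.0193, 0.1245, 0.992, 1.1784], [0.0, 0.0, 0.0, 1.0]]}
{'t': 0.1, 'q': array([ 1.20789416,  0.47772384,  0.02234455,  1.55631051, -0.01153282,
        1.1092909 , -0.08309426]), 'joint_vel': array([-1.09384325e-03, -2.13479725e-03,  1.14318977e-03, -2.60725076e-03,
       -4.81977162e-07,  1.51911812e-03,  8.01285015e-04]), 'joint_torque': array([ 4.22962534e-03, -5.97761786e+01,  1.61360197e+00, -2.81958926e+01,
        1.28467727e-02,  4.99698421e-03, -1.33044858e-05]), 'eef_pos': array([ 0.17004274, -0.65282314,  0.30303634]), 'tool_rot': array([-7.89215363e-04,  9.91894507e-01,  1.27061572e-01, -1.45331775e-04]), 'contact_force': array([-0.38969195,  0.37645443, -0.49813628]), 'torque': array([-0.02355989, -0.01414424, -0.01695819]), 'grasp_force': 0.0, 'gripper_width': 0.9962462839193713}
```

View pics/top0.png

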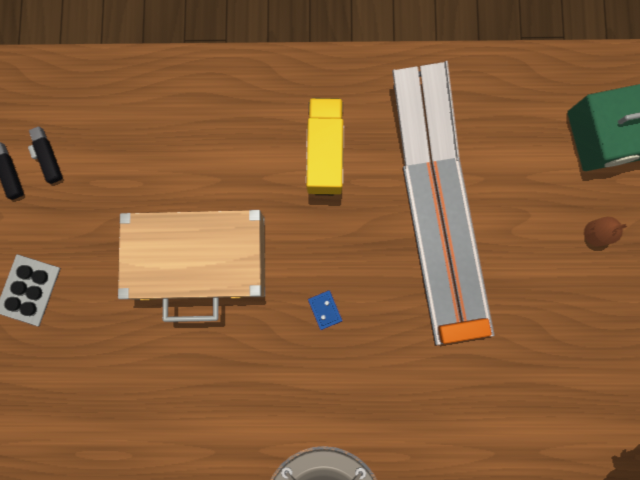

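View pics/scene0.png

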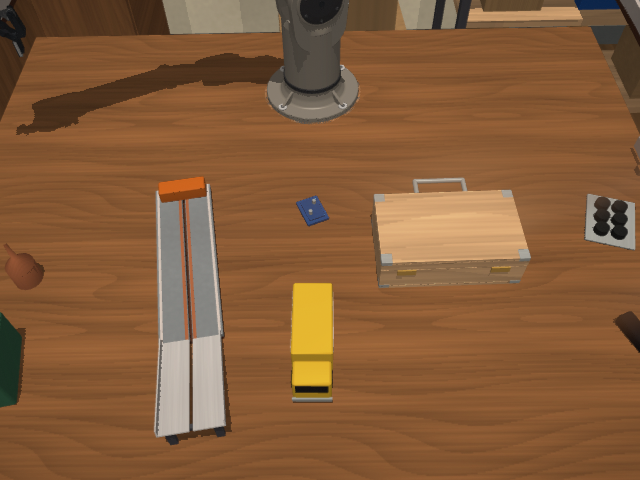

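The top view shows the closed box: lid corners (120,213), (259,211), (261,298), (119,298), handle bar at about (190,320). The track runs from the bumper at (465,331) to the slide joint at (431,162), and the lorry and figure base lie between box and track. The scene view agrees with this.

```bash
cat > h.py <<'E'
from station import bot, optics
import numpy as np, cv2
def ray(n,uv,m=None):
    m=m or optics.camera_model(n); T=np.array(m["cam_to_world"])
    d=T[:3,:3]@np.array([(uv[0]-m["cx"])/m["fx"],-(uv[1]-m["cy"])/m["fy"],-1]); return T[:3,3],d
def onz(n,uv,z,m=None):
    o,d=ray(n,uv,m); return (o+d*(z-o[2])/d[2])
def comp(mask,k=1):
    c,_=cv2.findContours(mask.astype(np.uint8),cv2.RETR_EXTERNAL,cv2.CHAIN_APPROX_NONE)
    return sorted(c,key=cv2.contourArea)[-k:][::-1]
E
python3 - <<'E'
from h import *
np.set_printoptions(precision=4,suppress=True)
for n,P in (("top",[(120,213),(259,211),(261,298),(119,298)]),("scene",[(377,195),(511,192),(527,260),(381,263)])):
    print(n,[onz(n,p,.088)[:2] for p in P])
print("bar",[onz("top",p,.075)[:2] for p in[(164,320),(218,320)]],[onz("scene",p,.075)[:2] for p in[(416,181),(465,181)]])
for n in("top","scene"):
    im=cv2.imread(f"pics/{n}0.png"); hsv=cv2.cvtColor(im,cv2.COLOR_BGR2HSV)
    # orange tape lines : masks, both strips
    b,g,r=[im[...,i].astype(int) for i in range(3)]
    gray=(abs(r-g)<25)&(abs(b-g)<25)&(g>90)&(g<150)
    o=(hsv[...,0]<15)&(hsv[...,1]>120)&(r>150)
    if n=="top": roi=(slice(175,310),slice(405,490))
    else: roi=(slice(210,330),slice(160,220))
    ys,xs=np.nonzero(o[roi]); print(n,len(xs))
    rows=[]
    for y in np.unique(ys):
        x=xs[ys==y]
        if x.max()-x.min()>4: rows.append(((x.max()+x.min())/2+roi[1].start,y+roi[0].start))
    W=np.array([onz(n,p,.018)[:2] for p in rows])
    vx,vy,cx,cy=cv2.fitLine(W.astype(np.float32),cv2.DIST_HUBER,0,.001,.001).ravel()
    print("slot dir",np.arctan2(vy,vx),"pt",cx,cy,W[0],W[-1])
j={"top":[(406,167),(458,159)],"scene":[(161,342),(222,336)]}
for n in j: print("joint",[onz(n,p,.018)[:2] for p in j[n]])
print("bumper",onz("top",(465,327),.05)[:2],onz("scene",(183,182),.05)[:2])
print("lorry",[onz("top",p,.09)[:2] for p in [(309,100),(343,192)]],"fig",onz("top",(325,310),.01))
E
```

```text
top [array([0.5894, 0.4067]), array([0.5929, 0.1274]), array([0.4203, 0.121 ]), array([0.42 , 0.401])]
scene [array([0.4323, 0.1294]), array([0.4309, 0.4009]), array([0.5981, 0.3975]), array([0.5992, 0.1252])]
bar [array([0.377 , 0.3142]), array([0.3772, 0.2071])] [array([0.3848, 0.2151]), array([0.3873, 0.3169])]
top 916
slot dir 0.15865171 pt 0.5254959 -0.26004174 [ 0.6818 -0.2352] [ 0.399  -0.2806]
scene 633
slot dir 0.15724382 pt 0.5558291 -0.2566733 [ 0.4048 -0.2806] [ 0.6937 -0.2347]
joint [array([ 0.6994, -0.1772]), array([ 0.7165, -0.2882])]
joint [array([ 0.7198, -0.2857]), array([ 0.7094, -0.1734])]
bumper [ 0.3635 -0.2839] [ 0.3528 -0.2817]
lorry [array([0.8219, 0.0281]), array([ 0.6306, -0.0403])] fig [ 0.3965 -0.004   0.01  ]
```

```bash
cat >> h.py <<'E'
from scipy.spatial.transform import Rotation as Ro
def Rd(yaw): # tool down, tool y at world yaw
    y=np.array([np.cos(yaw),np.sin(yaw),0]); z=np.array([0,0,-1.]); return Ro.from_matrix(np.c_[np.cross(y,z),y,z])
def pose():
    s=bot.get_obs(); q=s["tool_rot"]; return np.array(s["eef_pos"]),Ro.from_quat([q[1],q[2],q[3],q[0]])
def plan(wps,p=None,R=None):
    """wps: (x,y,z,yaw of tool y); prints delta of each from the one before"""
    if p is None: p,R=pose()
    for w in wps:
        R2=Rd(w[3]); d=R.inv().apply(np.array(w[:3])-p); a=(R.inv()*R2).as_rotvec()/(np.pi/4)
        print(w,"off",d.round(4),"ang",a.round(4),"len",np.linalg.norm(d).round(3)); p,R=np.array(w[:3]),R2
E
python3 -c "
from h import *
plan([(.34,-.5,.3,-.9),(.52,-.3,.3,-.3),(.54,-.06,.3,0),(.46,.17,.26,0),(.381,.262,.2,0)])"
```

```text
(0.34, -0.5, 0.3, -0.9) off [ 0.203  -0.105   0.0032] ang [-2.000e-03 -3.000e-04 -5.296e-01] len 0.229
(0.52, -0.3, 0.3, -0.3) off [ 0.2653 -0.0448  0.    ] ang [ 0.      0.     -0.7639] len 0.269
(0.54, -0.06, 0.3, 0) off [ 0.2352 -0.0518  0.    ] ang [ 0.     0.    -0.382] len 0.241
(0.46, 0.17, 0.26, 0) off [ 0.23 -0.08  0.04] ang [0. 0. 0.] len 0.247
(0.381, 0.262, 0.2, 0) off [ 0.092 -0.079  0.06 ] ang [0. 0. 0.] len 0.135
```

Emit:
{"fn": "drive_tool", "kwargs": {"deltas": [{"gripper": 160, "offset": [0.203, -0.105, 0.003], "angular": [0, 0, -0.53]}, {"gripper": 160, "offset": [0.203, -0.105, 0.003], "angular": [0, 0, -0.53]}, {"gripper": 160, "offset": [0.203, -0.105, 0.003], "angular": [0, 0, -0.53]}, {"gripper": 160, "offset": [0.203, -0.105, 0.003], "angular": [0, 0, -0.53]}, {"gripper": 160, "offset": [0.203, -0.105, 0.003], "angular": [0, 0, -0.53]}]}}

```text
t: 0.6
eef_pos: [0.3437, -0.4966, 0.3006]
tool_rot: [-0.001, 0.943, 0.332, 0.001]
contact_force: [0.2, 0.2, 0.4]
gripper_width: 0.371
grasp_force: 0.0
```

Emit:
{"fn": "drive_tool", "kwargs": {"deltas": [{"gripper": 160, "offset": [0.22, -0.037, 0], "angular": [0, 0, -0.76]}, {"gripper": 160, "offset": [0.22, -0.037, 0], "angular": [0, 0, -0.76]}, {"gripper": 160, "offset": [0.22, -0.037, 0], "angular": [0, 0, -0.76]}, {"gripper": 160, "offset": [0.22, -0.037, 0], "angular": [0, 0, -0.76]}, {"gripper": 160, "offset": [0.22, -0.037, 0], "angular": [0, 0, -0.76]}]}}

```text
t: 1.1
eef_pos: [0.4926, -0.3296, 0.3008]
tool_rot: [-0.001, 0.803, 0.597, 0.001]
contact_force: [-0.6, 0.0, 0.0]
gripper_width: 0.374
grasp_force: 0.0
```

```bash
python3 -c "
from h import *
print(bot.get_obs()['q'])
plan([(.53,-.12,.3,0),(.49,.1,.28,0),(.381,.262,.2,0)])"
```

```text
[ 0.75028462  0.36783838 -0.33847808  1.74346744  0.13470873  1.05312969
  0.07360914]
(0.53, -0.12, 0.3, 0) off [ 0.2114 -0.0246  0.0014] ang [ 0.0013 -0.0032 -0.3723] len 0.213
(0.49, 0.1, 0.28, 0) off [ 0.22 -0.04  0.02] ang [0. 0. 0.] len 0.224
(0.381, 0.262, 0.2, 0) off [ 0.162 -0.109  0.08 ] ang [0. 0. 0.] len 0.211
```

Emit:
{"fn": "drive_tool", "kwargs": {"deltas": [{"gripper": 160, "offset": [0.211, -0.025, 0.001], "angular": [0, 0, -0.372]}, {"gripper": 160, "offset": [0.211, -0.025, 0.001], "angular": [0, 0, -0.372]}, {"gripper": 160, "offset": [0.211, -0.025, 0.001], "angular": [0, 0, -0.372]}, {"gripper": 160, "offset": [0.211, -0.025, 0.001], "angular": [0, 0, -0.372]}, {"gripper": 160, "offset": [0.211, -0.025, 0.001], "angular": [0, 0, -0.372]}]}}

```text
t: 1.6
eef_pos: [0.5292, -0.119, 0.3001]
tool_rot: [-0.001, 0.708, 0.706, 0.001]
contact_force: [0.8, -0.2, 0.5]
gripper_width: 0.371
grasp_force: 0.0
```

Emit:
{"fn": "drive_tool", "kwargs": {"deltas": [{"gripper": 160, "offset": [0.22, -0.04, 0.02], "angular": [0, 0, 0]}, {"gripper": 160, "offset": [0.22, -0.04, 0.02], "angular": [0, 0, 0]}, {"gripper": 160, "offset": [0.22, -0.04, 0.02], "angular": [0, 0, 0]}, {"gripper": 160, "offset": [0.22, -0.04, 0.02], "angular": [0, 0, 0]}, {"gripper": 160, "offset": [0.22, -0.04, 0.02], "angular": [0, 0, 0]}]}}

```text
t: 2.1
eef_pos: [0.4894, 0.0987, 0.2797]
tool_rot: [-0.001, 0.709, 0.705, 0.0]
contact_force: [0.8, -0.7, -0.3]
gripper_width: 0.374
grasp_force: 0.0
```

Emit:
{"fn": "drive_tool", "kwargs": {"deltas": [{"gripper": 160, "offset": [0.162, -0.109, 0.08], "angular": [0, 0, 0]}, {"gripper": 160, "offset": [0.162, -0.109, 0.08], "angular": [0, 0, 0]}, {"gripper": 160, "offset": [0.162, -0.109, 0.08], "angular": [0, 0, 0]}, {"gripper": 160, "offset": [0.162, -0.109, 0.08], "angular": [0, 0, 0]}, {"gripper": 160, "offset": [0.162, -0.109, 0.08], "angular": [0, 0, 0]}]}}

```text
t: 2.6
eef_pos: [0.3798, 0.2611, 0.1984]
tool_rot: [-0.001, 0.708, 0.706, -0.001]
contact_force: [0.5, -0.0, 0.3]
gripper_width: 0.374
grasp_force: 0.0
```

```bash
python3 -c "
from h import *
print(bot.get_obs()['q'],pose()[0],pose()[1].as_matrix().round(3))
m=optics.camera_model('wrist');print(m)
cv2.imwrite('pics/w1.png',optics.read_camera('wrist'))
plan([(.381,.262,.129,0)])"
```

```text
[-0.16491747  0.34551689 -0.66732513  2.11409668  0.29995001  0.77661205
 -1.02405121] [0.37977311 0.2610861  0.19841034] [[ 0.004  1.    -0.003]
 [ 1.    -0.004  0.   ]
 [ 0.    -0.003 -1.   ]]
{'fx': 431.3741962406918, 'fy': 431.3741962406918, 'cx': 325.63573698453075, 'cy': 243.26795738813382, 'cam_to_world': array([[ 0.99998976,  0.00214435,  0.00398627,  0.37985096],
       [-0.00316484,  0.96084927,  0.27705353,  0.33036689],
       [-0.00323611, -0.27706331,  0.96084622,  0.26904294],
       [ 0.        ,  0.        ,  0.        ,  1.        ]])}
(0.381, 0.262, 0.129, 0) off [0.0013 0.0009 0.0695] ang [-0.0039 -0.0004 -0.0052] len 0.07
```

View pics/w1.png

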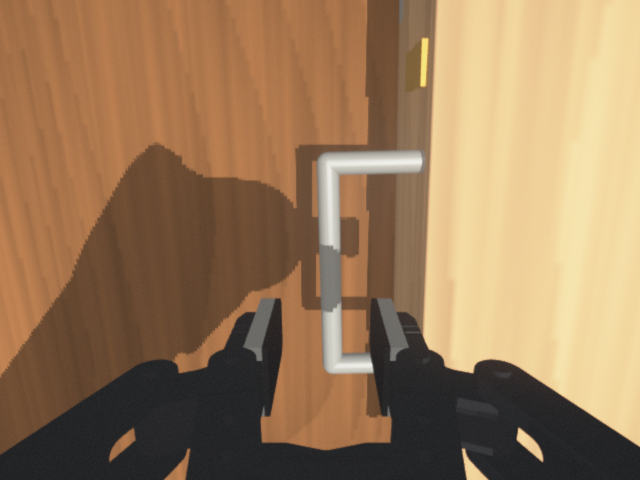

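The bar is at column 329, centred between the partly closed fingers, so I descend and grip.

Emit:
{"fn": "drive_tool", "kwargs": {"deltas": [{"gripper": 160, "offset": [0.001, 0.001, 0.035], "angular": [0, 0, 0]}, {"gripper": 160, "offset": [0.001, 0.001, 0.0695], "angular": [0, 0, 0]}, {"gripper": 160, "offset": [0.001, 0.001, 0.0695], "angular": [0, 0, 0]}, {"gripper": 255, "offset": [0.001, 0.001, 0.0695], "angular": [0, 0, 0]}, {"gripper": 255, "offset": [0.001, 0.001, 0.0695], "angular": [0, 0, 0]}], "grip_force": 30}}

```text
t: 3.15
eef_pos: [0.3821, 0.2582, 0.131]
tool_rot: [-0.001, 0.711, 0.704, -0.002]
contact_force: [-9.8, -0.5, -2.1]
gripper_width: 0.102
grasp_force: 29.1
```

Emit:
{"fn": "drive_tool", "kwargs": {"deltas": [{"gripper": 255, "offset": [0, 0, 0], "angular": [0, 0, 0]}, {"gripper": 255, "offset": [0, 0, 0], "angular": [0, 0, 0]}], "grip_force": 30}}

```text
t: 3.35
eef_pos: [0.382, 0.2583, 0.1312]
tool_rot: [-0.0, 0.71, 0.704, -0.002]
contact_force: [-9.5, 1.0, -1.6]
gripper_width: 0.101
grasp_force: 29.1
```

```bash
python3 -c "
from h import *
print(pose()[0])
f=.0613; P=lambda t:np.array([.02*.2124*(-np.cos(t+f)),-.2124*np.cos(t+f),-.2124*np.sin(t+f)])
for k in range(5):
  b=.4*k
  print(b,[(P(b+.08*(i+1))-P(b)).round(3).tolist() for i in range(5)])"
```

```text
[0.3820276  0.25825193 0.13121013]
0.0 [[0.0, 0.002, -0.017], [0.0, 0.005, -0.034], [0.0, 0.009, -0.05], [0.0, 0.015, -0.066], [0.0, 0.022, -0.082]]
0.4 [[0.0, 0.008, -0.015], [0.0, 0.017, -0.029], [0.001, 0.028, -0.043], [0.001, 0.039, -0.055], [0.001, 0.052, -0.067]]
0.8 [[0.0, 0.013, -0.011], [0.001, 0.027, -0.02], [0.001, 0.042, -0.028], [0.001, 0.058, -0.035], [0.001, 0.074, -0.041]]
1.2000000000000002 [[0.0, 0.016, -0.005], [0.001, 0.033, -0.008], [0.001, 0.05, -0.01], [0.001, 0.067, -0.01], [0.002, 0.084, -0.009]]
1.6 [[0.0, 0.017, 0.002], [0.001, 0.033, 0.006], [0.001, 0.05, 0.011], [0.001, 0.066, 0.017], [0.002, 0.081, 0.024]]
```

Emit:
{"fn": "drive_tool", "kwargs": {"deltas": [{"gripper": 255, "offset": [0, 0.002, -0.017], "angular": [0, 0, 0]}, {"gripper": 255, "offset": [0, 0.005, -0.034], "angular": [0, 0, 0]}, {"gripper": 255, "offset": [0, 0.009, -0.05], "angular": [0, 0, 0]}, {"gripper": 255, "offset": [0, 0.015, -0.066], "angular": [0, 0, 0]}, {"gripper": 255, "offset": [0, 0.022, -0.082], "angular": [0, 0, 0]}]}}

```text
t: 3.85
eef_pos: [0.4038, 0.2587, 0.2143]
tool_rot: [-0.001, 0.71, 0.704, -0.002]
contact_force: [-7.9, 0.6, 1.8]
gripper_width: 0.105
grasp_force: 29.3
```

Emit:
{"fn": "drive_tool", "kwargs": {"deltas": [{"gripper": 255, "offset": [0, 0.008, -0.015], "angular": [0, 0, 0]}, {"gripper": 255, "offset": [0, 0.017, -0.029], "angular": [0, 0, 0]}, {"gripper": 255, "offset": [0.001, 0.028, -0.043], "angular": [0, 0, 0]}, {"gripper": 255, "offset": [0.001, 0.039, -0.055], "angular": [0, 0, 0]}, {"gripper": 255, "offset": [0.001, 0.052, -0.067], "angular": [0, 0, 0]}]}}

```text
t: 4.35
eef_pos: [0.4556, 0.2598, 0.2824]
tool_rot: [-0.001, 0.71, 0.704, -0.002]
contact_force: [-11.3, -0.4, 10.2]
gripper_width: 0.098
grasp_force: 29.5
```

Emit:
{"fn": "drive_tool", "kwargs": {"deltas": [{"gripper": 255, "offset": [0, 0.012, -0.012], "angular": [0, 0, 0]}, {"gripper": 255, "offset": [0.001, 0.026, -0.022], "angular": [0, 0, 0]}, {"gripper": 255, "offset": [0.001, 0.041, -0.03], "angular": [0, 0, 0]}, {"gripper": 255, "offset": [0.001, 0.057, -0.037], "angular": [0, 0, 0]}, {"gripper": 255, "offset": [0.001, 0.073, -0.043], "angular": [0, 0, 0]}]}}

```text
t: 4.85
eef_pos: [0.5317, 0.2609, 0.326]
tool_rot: [-0.001, 0.71, 0.704, 0.003]
contact_force: [-0.9, 5.8, -1.0]
gripper_width: 0.101
grasp_force: 29.5
```

Emit:
{"fn": "drive_tool", "kwargs": {"deltas": [{"gripper": 255, "offset": [0, 0.016, -0.005], "angular": [0, 0, 0]}, {"gripper": 255, "offset": [0.001, 0.033, -0.008], "angular": [0, 0, 0]}, {"gripper": 255, "offset": [0.001, 0.05, -0.01], "angular": [0, 0, 0]}, {"gripper": 255, "offset": [0.001, 0.067, -0.01], "angular": [0, 0, 0]}, {"gripper": 255, "offset": [0.002, 0.084, -0.009], "angular": [0, 0, 0]}]}}

```text
t: 5.35
eef_pos: [0.6158, 0.2622, 0.3351]
tool_rot: [-0.001, 0.71, 0.704, 0.003]
contact_force: [-0.2, 5.7, 2.9]
gripper_width: 0.101
grasp_force: 30.6
```

Emit:
{"fn": "drive_tool", "kwargs": {"deltas": [{"gripper": 255, "offset": [0, 0.017, 0.002], "angular": [0, 0, 0]}, {"gripper": 255, "offset": [0.001, 0.033, 0.006], "angular": [0, 0, 0]}, {"gripper": 255, "offset": [0.001, 0.05, 0.011], "angular": [0, 0, 0]}, {"gripper": 255, "offset": [0.001, 0.066, 0.017], "angular": [0, 0, 0]}]}}

```text
t: 5.75
eef_pos: [0.6816, 0.2633, 0.3179]
tool_rot: [-0.002, 0.71, 0.704, 0.003]
contact_force: [-1.3, 7.6, -2.4]
gripper_width: 0.103
grasp_force: 29.2
```

Emit:
{"fn": "drive_tool", "kwargs": {"deltas": [{"gripper": 150, "offset": [0, 0, 0], "angular": [0, 0, 0]}, {"gripper": 150, "offset": [0, 0, 0], "angular": [0, 0, 0]}, {"gripper": 150, "offset": [0, 0, -0.03], "angular": [0, 0, 0]}, {"gripper": 150, "offset": [0, 0, -0.06], "angular": [0, 0, 0]}, {"gripper": 150, "offset": [0, 0, -0.06], "angular": [0, 0, 0]}]}}

```text
t: 6.25
eef_pos: [0.6822, 0.2612, 0.3817]
tool_rot: [0.001, 0.711, 0.703, 0.004]
contact_force: [0.7, 1.1, 1.3]
gripper_width: 0.415
grasp_force: 0.0
```

Emit:
{"fn": "drive_tool", "kwargs": {"deltas": [{"gripper": 60, "offset": [0, -0.05, 0], "angular": [0, 0, 0]}, {"gripper": 60, "offset": [0, -0.1, 0], "angular": [0, 0, 0]}, {"gripper": 60, "offset": [0, -0.15, 0.02], "angular": [0, 0, 0]}, {"gripper": 60, "offset": [0, -0.187, 0.05], "angular": [0, 0, 0]}, {"gripper": 60, "offset": [0, -0.187, 0.06], "angular": [0, 0, 0]}]}}

```text
t: 6.75
eef_pos: [0.4869, 0.2614, 0.3121]
tool_rot: [0.0, 0.709, 0.705, -0.004]
contact_force: [0.1, 0.1, -0.5]
gripper_width: 0.764
grasp_force: 0.0
```

```bash
python3 -c "
from h import *
print(pose()[0],optics.camera_model('wrist')['cam_to_world'].round(3))
cv2.imwrite('pics/w2.png',optics.read_camera('wrist'));a=optics.read_camera('top')[180:360,80:300]
b=optics.read_camera('scene')[100:330,330:570]
cv2.imwrite('pics/t2.png',np.hstack([cv2.resize(a,(400,327)),cv2.resize(b,(341,327))]))"
```

```text
[0.48694218 0.26143068 0.31212366] [[ 1.     0.003  0.007  0.487]
 [-0.005  0.959  0.283  0.331]
 [-0.005 -0.283  0.959  0.382]
 [ 0.     0.     0.     1.   ]]
```

View pics/w2.png

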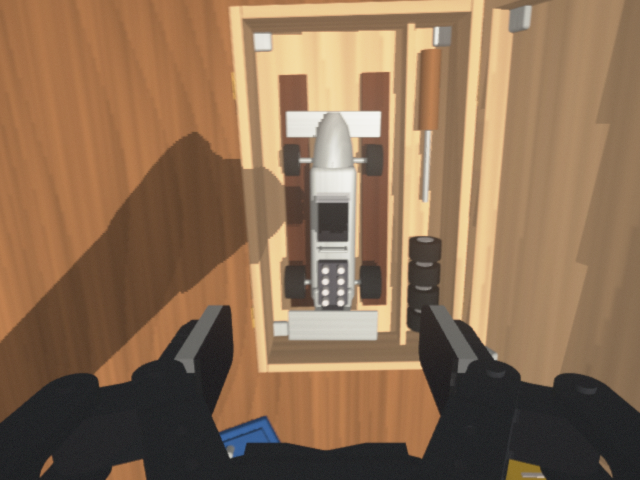

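View pics/t2.png

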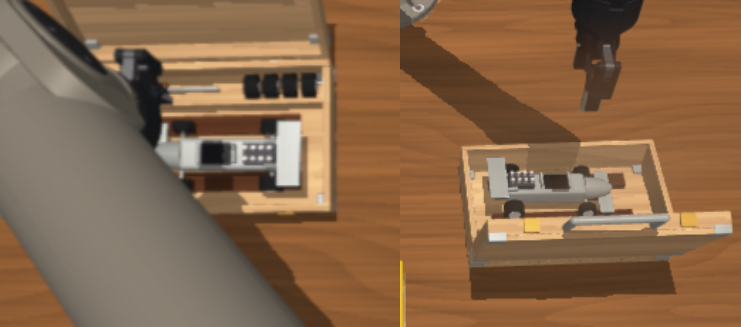

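Lid is open, leaning back. In the wrist view the car's front wheels are at (292,159) and (374,159), its rear wheels at (295,282) and (371,282), with the nose up, toward +y.

```bash
python3 -c "
from h import *
P=[onz('wrist',p,.036) for p in[(292,159),(374,159),(295,282),(371,282)]]
f=(P[0]+P[1])/2;r=(P[2]+P[3])/2
print(f,r,np.linalg.norm(f-r)); c=(f+r)/2;print(c,'yaw-90',-np.arctan2(*(f-r)[:2]))
# tub sides at z .036+.018
Q=[onz('wrist',p,.054)for p in[(311,190),(355,190),(311,250),(355,250)]];print(Q)
w=[onz('wrist',p,.054)for p in[(288,340),(377,340)]]; print('wing rear',w, 'nose',onz('wrist',(380,112),.03),onz('wrist',(287,112),.03))
yaw=-np.arctan2(*(f-r)[:2])
plan([(c[0],c[1],.16,yaw)])
"
```

```text
[0.50093679 0.3001204  0.036     ] [0.50033255 0.1951003  0.036     ] 0.10502183863369961
[0.50063467 0.24761035 0.036     ] yaw-90 -0.0057534574967106475
[array([0.48349365, 0.27829763, 0.054     ]), array([0.51750202, 0.27793589, 0.054     ]), array([0.482527 , 0.2298078, 0.054    ]), array([0.51791067, 0.22942703, 0.054     ])]
wing rear [array([0.46123344, 0.14946082, 0.054     ]), array([0.5374267 , 0.14862516, 0.054     ])] nose [0.53832977 0.33573512 0.03      ] [0.46495531 0.33650473 0.03      ]
(np.float64(0.5006346713541516), np.float64(0.24761035053734418), 0.16, np.float64(-0.0057534574967106475)) off [-0.0142  0.0059  0.1552] ang [ 0.0013  0.0007 -0.0067] len 0.156
```

Emit:
{"fn": "drive_tool", "kwargs": {"deltas": [{"gripper": 90, "offset": [-0.015, 0.012, 0.05], "angular": [0, 0, 0]}, {"gripper": 90, "offset": [-0.015, 0.012, 0.1], "angular": [0, 0, 0]}, {"gripper": 90, "offset": [-0.015, 0.012, 0.145], "angular": [0, 0, 0]}, {"gripper": 90, "offset": [-0.015, 0.012, 0.145], "angular": [0, 0, 0]}, {"gripper": 90, "offset": [-0.015, 0.012, 0.145], "angular": [0, 0, 0]}]}}

```text
t: 7.4
eef_pos: [0.508, 0.248, 0.1707]
tool_rot: [-0.0, 0.711, 0.703, 0.001]
contact_force: [1.6, 0.1, 0.9]
gripper_width: 0.648
grasp_force: 0.0
```

```bash
python3 -c "
from h import *
print(pose()[0],pose()[1].as_matrix().round(4))
plan([(.5005,.246,.099,-.006)])"
```

```text
[0.50795021 0.24802148 0.17072675] [[ 1.160e-02  9.999e-01  6.000e-04]
 [ 9.999e-01 -1.160e-02  1.000e-03]
 [ 1.000e-03  5.000e-04 -1.000e+00]]
(0.5005, 0.246, 0.099, -0.006) off [-0.0022 -0.0075  0.0717] ang [ 0.0007 -0.0012 -0.0071] len 0.072
```

Emit:
{"fn": "drive_tool", "kwargs": {"deltas": [{"gripper": 90, "offset": [-0.002, -0.0075, 0.02], "angular": [0, 0, -0.007]}, {"gripper": 90, "offset": [-0.002, -0.0075, 0.03], "angular": [0, 0, -0.007]}, {"gripper": 90, "offset": [-0.002, -0.0075, 0.03], "angular": [0, 0, -0.007]}]}}

```text
t: 7.7
eef_pos: [0.4999, 0.2459, 0.1407]
tool_rot: [0.0, 0.709, 0.705, 0.001]
contact_force: [-0.1, 0.1, 0.6]
gripper_width: 0.645
grasp_force: 0.0
```

```bash
python3 -c "
from h import *
cv2.imwrite('pics/w3.png',optics.read_camera('wrist'))
plan([(.5005,.246,.099,-.006)])"
```

```text
(0.5005, 0.246, 0.099, -0.006) off [-0.0001  0.0003  0.0421] ang [ 0.0029 -0.0012  0.0006] len 0.042
```

View pics/w3.png

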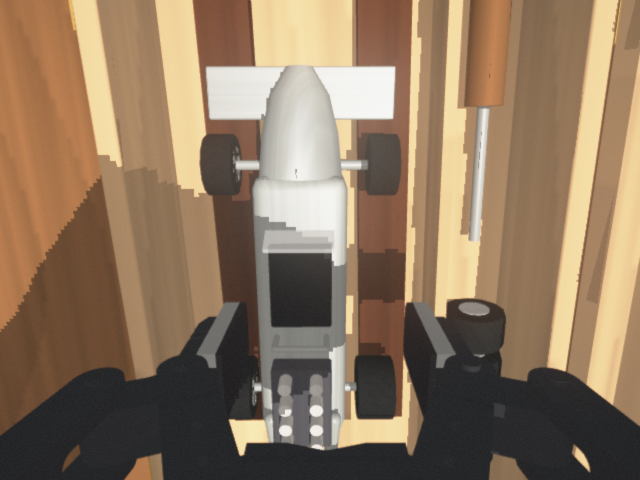

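```bash
python3 -c "
from h import *
m=optics.camera_model('wrist');print(pose()[0])
P=[onz('wrist',p,.036,m) for p in[(221,165),(384,165)]]
print('front',(P[0]+P[1])/2)
for p in[(255,200),(347,200),(259,330),(347,330)]: print(onz('wrist',p,.054,m)[:2])
n=[onz('wrist',p,.027,m) for p in[(208,67),(394,67)]]; print('frontwing',n)
print('cockpit mid',onz('wrist',(301,290),.05,m))"
```

```text
[0.50015406 0.24606781 0.14106772]
front [0.49096276 0.29759742 0.036     ]
[0.47406144 0.28670945]
[0.50807885 0.2865257 ]
[0.47300571 0.23362618]
[0.50854048 0.23340867]
frontwing [array([0.45359655, 0.33550818, 0.027     ]), array([0.52774725, 0.33515365, 0.027     ])]
cockpit mid [0.49007731 0.2492376  0.05      ]
```

Emit:
{"fn": "drive_tool", "kwargs": {"deltas": [{"gripper": 90, "offset": [-0.001, -0.0095, 0.0], "angular": [0, 0, 0]}, {"gripper": 90, "offset": [-0.001, -0.0095, 0.02], "angular": [0, 0, 0]}, {"gripper": 90, "offset": [-0.001, -0.0095, 0.042], "angular": [0, 0, 0]}, {"gripper": 90, "offset": [-0.001, -0.0095, 0.042], "angular": [0, 0, 0]}, {"gripper": 90, "offset": [-0.001, -0.0095, 0.042], "angular": [0, 0, 0]}]}}

```text
t: 8.25
eef_pos: [0.4894, 0.2449, 0.0982]
tool_rot: [-0.0, 0.709, 0.705, 0.0]
contact_force: [-0.1, 0.4, -0.1]
gripper_width: 0.645
grasp_force: 0.0
```

Emit:
{"fn": "drive_tool", "kwargs": {"deltas": [{"gripper": 255, "offset": [0, 0, 0], "angular": [0, 0, 0]}, {"gripper": 255, "offset": [0, 0, 0], "angular": [0, 0, 0]}, {"gripper": 255, "offset": [0, 0, 0], "angular": [0, 0, 0]}, {"gripper": 255, "offset": [0, 0, 0], "angular": [0, 0, 0]}], "grip_force": 35}}

```text
t: 8.65
eef_pos: [0.4901, 0.2451, 0.0989]
tool_rot: [0.0, 0.709, 0.705, 0.001]
contact_force: [-0.8, -0.9, 6.6]
gripper_width: 0.414
grasp_force: 35.4
```

Emit:
{"fn": "drive_tool", "kwargs": {"deltas": [{"gripper": 255, "offset": [0, 0, -0.015], "angular": [0, 0, 0]}, {"gripper": 255, "offset": [0, 0, -0.035], "angular": [0, 0, 0]}, {"gripper": 255, "offset": [0, 0, -0.06], "angular": [0, 0, 0]}, {"gripper": 255, "offset": [0, 0, -0.085], "angular": [0, 0, 0]}, {"gripper": 255, "offset": [0, 0, -0.11], "angular": [0, 0, 0]}]}}

```text
t: 9.15
eef_pos: [0.4891, 0.2444, 0.2093]
tool_rot: [0.0, 0.709, 0.705, -0.0]
contact_force: [0.7, -0.4, -2.0]
gripper_width: 0.411
grasp_force: 35.8
```

Emit:
{"fn": "drive_tool", "kwargs": {"deltas": [{"gripper": 255, "offset": [-0.02, 0, -0.02], "angular": [0, 0, 0]}, {"gripper": 255, "offset": [-0.05, 0, -0.035], "angular": [0, 0, 0]}, {"gripper": 255, "offset": [-0.08, 0, -0.045], "angular": [0, 0, 0]}, {"gripper": 255, "offset": [-0.12, 0, -0.05], "angular": [0, 0, 0]}, {"gripper": 255, "offset": [-0.15, 0, -0.05], "angular": [0, 0, 0]}]}}

```text
t: 9.65
eef_pos: [0.4885, 0.0924, 0.2591]
tool_rot: [0.001, 0.709, 0.705, 0.0]
contact_force: [0.1, -0.5, -1.9]
gripper_width: 0.417
grasp_force: 35.9
```

```bash
python3 -c "
from h import *
o=bot.get_obs();print(o['q'],o['gripper_width'],o['grasp_force'])
plan([(.52,-.03,.26,.6),(.54,-.16,.26,1.2),(.548,-.257,.22,1.729)])"
```

```text
[ 0.22399396  0.30053363 -0.63040356  1.98650999  0.22283226  0.92056796
 -0.52698958] 0.4170769609939507 35.86369335651398
(0.52, -0.03, 0.26, 0.6) off [-0.1222  0.0322 -0.0008] ang [ 0.0018  0.0017 -0.7718] len 0.126
(0.54, -0.16, 0.26, 1.2) off [-0.1186 -0.0569  0.    ] ang [ 0.      0.     -0.7639] len 0.132
(0.548, -0.257, 0.22, 1.729) off [-0.0426 -0.0875  0.04  ] ang [ 0.      0.     -0.6735] len 0.105
```

Emit:
{"fn": "drive_tool", "kwargs": {"deltas": [{"gripper": 255, "offset": [-0.025, 0.006, 0], "angular": [0, 0, -0.154]}, {"gripper": 255, "offset": [-0.05, 0.013, 0], "angular": [0, 0, -0.309]}, {"gripper": 255, "offset": [-0.075, 0.019, 0], "angular": [0, 0, -0.463]}, {"gripper": 255, "offset": [-0.1, 0.026, 0], "angular": [0, 0, -0.617]}, {"gripper": 255, "offset": [-0.122, 0.032, 0], "angular": [0, 0, -0.772]}]}}

```text
t: 10.15
eef_pos: [0.5198, -0.029, 0.2583]
tool_rot: [0.0, 0.464, 0.886, -0.0]
contact_force: [0.0, 0.0, -2.4]
gripper_width: 0.418
grasp_force: 35.8
```

Emit:
{"fn": "drive_tool", "kwargs": {"deltas": [{"gripper": 255, "offset": [-0.024, -0.011, 0], "angular": [0, 0, -0.153]}, {"gripper": 255, "offset": [-0.048, -0.023, 0], "angular": [0, 0, -0.306]}, {"gripper": 255, "offset": [-0.072, -0.034, 0], "angular": [0, 0, -0.458]}, {"gripper": 255, "offset": [-0.095, -0.046, 0], "angular": [0, 0, -0.611]}, {"gripper": 255, "offset": [-0.119, -0.057, 0], "angular": [0, 0, -0.764]}]}}

```text
t: 10.65
eef_pos: [0.5399, -0.159, 0.2583]
tool_rot: [-0.0, 0.181, 0.983, -0.0]
contact_force: [-0.3, 1.0, -1.5]
gripper_width: 0.41
grasp_force: 35.8
```

Emit:
{"fn": "drive_tool", "kwargs": {"deltas": [{"gripper": 255, "offset": [-0.009, -0.018, 0.008], "angular": [0, 0, -0.135]}, {"gripper": 255, "offset": [-0.017, -0.035, 0.016], "angular": [0, 0, -0.27]}, {"gripper": 255, "offset": [-0.026, -0.053, 0.024], "angular": [0, 0, -0.404]}, {"gripper": 255, "offset": [-0.034, -0.07, 0.032], "angular": [0, 0, -0.539]}, {"gripper": 255, "offset": [-0.043, -0.088, 0.04], "angular": [0, 0, -0.674]}]}}

```text
t: 11.15
eef_pos: [0.5482, -0.2563, 0.218]
tool_rot: [-0.0, -0.082, 0.997, -0.0]
contact_force: [0.2, 0.2, -2.2]
gripper_width: 0.409
grasp_force: 35.8
```

Emit:
{"fn": "drive_tool", "kwargs": {"deltas": [{"gripper": 255, "offset": [0, 0, 0], "angular": [0, 0, 0]}, {"gripper": 255, "offset": [0, 0, 0], "angular": [0, 0, 0]}, {"gripper": 255, "offset": [0, 0, 0], "angular": [0, 0, 0]}]}}

```text
t: 11.45
eef_pos: [0.5488, -0.2543, 0.2183]
tool_rot: [0.0, -0.08, 0.997, 0.0]
contact_force: [-0.4, -0.2, -2.7]
gripper_width: 0.414
grasp_force: 35.8
```

```bash
python3 -c "
from h import *
o=bot.get_obs();print(o['q'],o['gripper_width'],o['grasp_force'])
np.save('m4.npy',optics.camera_model('wrist'))
cv2.imwrite('pics/w4.png',optics.read_camera('wrist'))
print(pose()[0],pose()[1].as_matrix().round(4))
plan([(.548,-.257,.15,1.729)])"
```

```text
[ 0.92602921  0.58808003 -0.81644172  1.76635651  0.49845297  1.00637945
  1.64895379] 0.4143224373136848 35.768959522247314
[ 0.54890066 -0.25425542  0.21827931] [[-9.872e-01 -1.598e-01  8.000e-04]
 [-1.598e-01  9.872e-01 -0.000e+00]
 [-8.000e-04 -1.000e-04 -1.000e+00]]
(0.548, -0.257, 0.15, 1.729) off [ 0.0014 -0.0026  0.0683] ang [-0.0002  0.001   0.0029] len 0.068
```

View pics/w4.png

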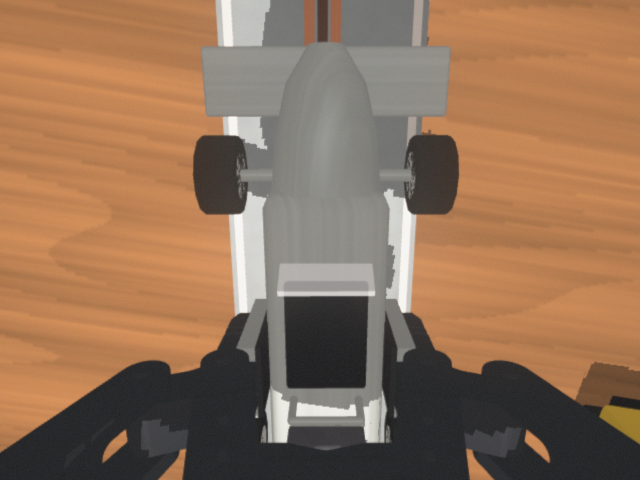

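```bash
python3 -c "
from h import *
m=np.load('m4.npy',allow_pickle=True).item(); p,R=pose()
im=cv2.imread('pics/w4.png');hsv=cv2.cvtColor(im,cv2.COLOR_BGR2HSV)
for v in (5,15,25,35):
  row=hsv[v,285:360].astype(int); b,g,r=im[v,285:360].astype(int).T
  o=np.nonzero((row[:,0]<16)&(row[:,1]>130)&(r>130))[0]+285
  d=np.nonzero(r<85)[0]+285
  c=(o.min()+o.max())/2; w=onz('wrist',(c,v),.018,m)
  print(v,o.min(),o.max(),d.min(),d.max(),w[:2],'top-line y',-.2600+(w[0]-.5255)*np.tan(.158))
zc=p[2]-.099+.018
for n,q,z in(('wheels',[(220,175),(431,175)],.016),('tub',[(266,250),(388,250)],.036),('fw',[(202,48),(449,48)],.01)):
  for u in [((q[0][0]+q[1][0])/2,q[0][1])]: print(n,R.inv().apply(onz('wrist',u,zc+z,m)-p).round(4))
"
```

```text
5 305 339 318 326 [ 0.41854868 -0.27848906] top-line y -0.27704034333217237
15 305 339 318 326 [ 0.42357178 -0.27768867] top-line y -0.2762400232502428
25 307 339 318 326 [ 0.42856269 -0.27631612] top-line y -0.27544483118067126
35 305 337 318 326 [ 0.43388729 -0.27662564] top-line y -0.27459647288719896
wheels [ 0.0543 -0.0011  0.065 ]
tub [ 0.0359 -0.0007  0.045 ]
fw [ 0.0917 -0.0011  0.0709]
```

Emit:
{"fn": "drive_tool", "kwargs": {"deltas": [{"gripper": 255, "offset": [0, -0.002, 0.025], "angular": [0, 0, 0.003]}, {"gripper": 255, "offset": [0, -0.002, 0.05], "angular": [0, 0, 0.003]}, {"gripper": 255, "offset": [0, -0.002, 0.075], "angular": [0, 0, 0.003]}, {"gripper": 255, "offset": [0, -0.002, 0.093], "angular": [0, 0, 0.003]}, {"gripper": 255, "offset": [0, -0.002, 0.093], "angular": [0, 0, 0.003]}]}}

```text
t: 12.0
eef_pos: [0.5477, -0.2566, 0.1224]
tool_rot: [-0.002, -0.079, 0.997, 0.001]
contact_force: [-0.6, 1.0, -2.6]
gripper_width: 0.413
grasp_force: 35.7
```

Emit:
{"fn": "drive_tool", "kwargs": {"deltas": [{"gripper": 255, "offset": [0, 0, 0], "angular": [0, 0, 0]}, {"gripper": 255, "offset": [0, 0, 0], "angular": [0, 0, 0]}, {"gripper": 255, "offset": [0, 0, 0], "angular": [0, 0, 0]}, {"gripper": 255, "offset": [0, 0, 0], "angular": [0, 0, 0]}]}}

```text
t: 12.4
eef_pos: [0.5494, -0.2577, 0.1253]
tool_rot: [0.001, -0.079, 0.997, -0.0]
contact_force: [-0.2, 0.0, -2.2]
gripper_width: 0.412
grasp_force: 35.7
```

```bash
python3 -c "
from h import *
m=optics.camera_model('wrist'); p,R=pose(); print(p,R.as_matrix()[:,1].round(4))
im=optics.read_camera('wrist'); cv2.imwrite('pics/w5.png',im)
hsv=cv2.cvtColor(im,cv2.COLOR_BGR2HSV)
for v in (3,8,13,18,23,28):
  b,g,r=im[v,270:380].astype(int).T; row=hsv[v,270:380]
  o=np.nonzero((row[:,0]<16)&(row[:,1]>130)&(r>130))[0]+270
  if len(o)<3: continue
  print(v,o.min(),o.max(),R.inv().apply(onz('wrist',((o.min()+o.max())/2,v),.018,m)-p).round(4))
"
```

```text
[ 0.54938047 -0.25773816  0.12534387] [-1.565e-01  9.877e-01 -9.000e-04]
3 302 356 [1.121e-01 1.000e-04 1.072e-01]
8 302 356 [1.105e-01 1.000e-04 1.072e-01]
13 302 356 [1.088e-01 1.000e-04 1.072e-01]
18 302 356 [0.1071 0.0002 0.1072]
23 303 355 [0.1054 0.0002 0.1072]
28 303 355 [0.1037 0.0002 0.1072]
```

View pics/w5.png

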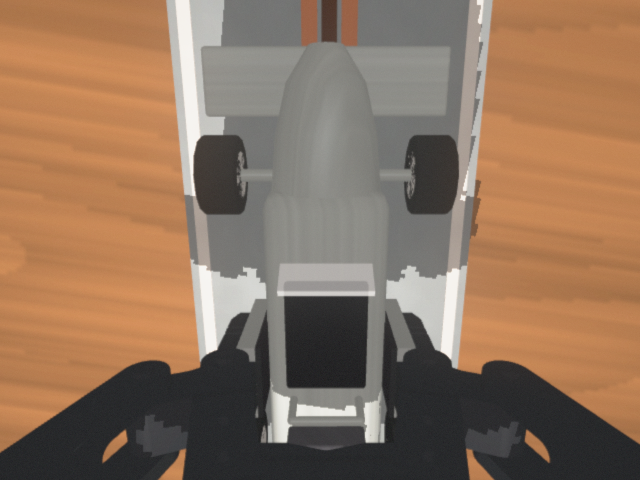

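The slot (columns 302–356, centre 329) sits about 1.3 mm toward tool +y of the car's axis (wheels 220 and 431, centre 325.5). I correct that and descend slowly.

Emit:
{"fn": "drive_tool", "kwargs": {"deltas": [{"gripper": 255, "offset": [0, 0.0013, 0.004], "angular": [0, 0, 0]}, {"gripper": 255, "offset": [0, 0.0013, 0.008], "angular": [0, 0, 0]}, {"gripper": 255, "offset": [0, 0.0013, 0.012], "angular": [0, 0, 0]}, {"gripper": 255, "offset": [0, 0.0013, 0.014], "angular": [0, 0, 0]}, {"gripper": 255, "offset": [0, 0.0013, 0.014], "angular": [0, 0, 0]}]}}

```text
t: 12.95
eef_pos: [0.5485, -0.2562, 0.1098]
tool_rot: [-0.0, -0.079, 0.997, 0.0]
contact_force: [-0.4, -0.4, -1.7]
gripper_width: 0.413
grasp_force: 35.8
```

Emit:
{"fn": "drive_tool", "kwargs": {"deltas": [{"gripper": 255, "offset": [0, 0, 0], "angular": [0, 0, 0]}, {"gripper": 255, "offset": [0, 0, 0], "angular": [0, 0, 0]}, {"gripper": 255, "offset": [0, 0, 0], "angular": [0, 0, 0]}]}}

```text
t: 13.25
eef_pos: [0.5489, -0.2563, 0.1106]
tool_rot: [0.0, -0.079, 0.997, -0.0]
contact_force: [-0.4, 0.7, -2.0]
gripper_width: 0.417
grasp_force: 35.8
```

```bash
cat > lat.py <<'E'
from h import *
m=optics.camera_model('wrist'); p,R=pose(); print(p,R.as_matrix()[:,1].round(4))
im=optics.read_camera('wrist'); cv2.imwrite('pics/w6.png',im)
hsv=cv2.cvtColor(im,cv2.COLOR_BGR2HSV)
for v in (3,13,23):
  b,g,r=im[v,270:390].astype(int).T; row=hsv[v,270:390]
  o=np.nonzero((row[:,0]<16)&(row[:,1]>130)&(r>130))[0]+270
  if len(o)<3: continue
  print(v,o.min(),o.max(),R.inv().apply(onz('wrist',((o.min()+o.max())/2,v),.018,m)-p).round(4))
E
python3 lat.py
```

```text
[ 0.54887343 -0.25627581  0.11058558] [-1.567e-01  9.876e-01 -2.000e-04]
3 295 354 [ 0.1088 -0.0015  0.0926]
13 295 354 [ 0.1057 -0.0015  0.0926]
23 296 353 [ 0.1026 -0.0015  0.0926]
```

Emit:
{"fn": "drive_tool", "kwargs": {"deltas": [{"gripper": 255, "offset": [0, -0.0003, 0.0015], "angular": [0, 0, 0]}, {"gripper": 255, "offset": [0, -0.0003, 0.003], "angular": [0, 0, 0]}, {"gripper": 255, "offset": [0, -0.0003, 0.0045], "angular": [0, 0, 0]}, {"gripper": 255, "offset": [0, -0.0003, 0.006], "angular": [0, 0, 0]}, {"gripper": 255, "offset": [0, -0.0003, 0.006], "angular": [0, 0, 0]}]}}

```text
t: 13.8
eef_pos: [0.5486, -0.2565, 0.1041]
tool_rot: [-0.0, -0.079, 0.997, 0.0]
contact_force: [1.0, 0.6, -2.3]
gripper_width: 0.415
grasp_force: 35.8
```

Emit:
{"fn": "drive_tool", "kwargs": {"deltas": [{"gripper": 255, "offset": [0, 0, 0.001], "angular": [0, 0, 0]}, {"gripper": 255, "offset": [0, 0, 0.002], "angular": [0, 0, 0]}, {"gripper": 255, "offset": [0, 0, 0.003], "angular": [0, 0, 0]}, {"gripper": 255, "offset": [0, 0, 0.003], "angular": [0, 0, 0]}]}}

```text
t: 14.2
eef_pos: [0.5487, -0.2566, 0.1013]
tool_rot: [-0.0, -0.079, 0.997, 0.0]
contact_force: [-0.5, 0.1, -1.3]
gripper_width: 0.416
grasp_force: 35.8
```

Emit:
{"fn": "drive_tool", "kwargs": {"deltas": [{"gripper": 255, "offset": [0, 0, 0.001], "angular": [0, 0, 0]}, {"gripper": 255, "offset": [0, 0, 0.002], "angular": [0, 0, 0]}, {"gripper": 255, "offset": [0, 0, 0.002], "angular": [0, 0, 0]}]}}

```text
t: 14.5
eef_pos: [0.5487, -0.2565, 0.0992]
tool_rot: [-0.0, -0.079, 0.997, 0.0]
contact_force: [0.2, -0.1, -1.6]
gripper_width: 0.416
grasp_force: 35.8
```

Emit:
{"fn": "drive_tool", "kwargs": {"deltas": [{"gripper": 255, "offset": [0, 0, 0.001], "angular": [0, 0, 0]}, {"gripper": 255, "offset": [0, 0, 0.001], "angular": [0, 0, 0]}]}}

```text
t: 14.7
eef_pos: [0.5489, -0.2565, 0.0989]
tool_rot: [-0.0, -0.079, 0.997, -0.0]
contact_force: [-1.5, 0.1, 4.7]
gripper_width: 0.42
grasp_force: 36.6
```

Emit:
{"fn": "drive_tool", "kwargs": {"deltas": [{"gripper": 110, "offset": [0, 0, 0], "angular": [0, 0, 0]}, {"gripper": 90, "offset": [0, 0, 0], "angular": [0, 0, 0]}, {"gripper": 90, "offset": [0, 0, 0], "angular": [0, 0, 0]}, {"gripper": 90, "offset": [0, 0, -0.01], "angular": [0, 0, 0]}, {"gripper": 90, "offset": [0, 0, -0.03], "angular": [0, 0, 0]}]}}

```text
t: 15.2
eef_pos: [0.548, -0.2563, 0.1279]
tool_rot: [-0.001, -0.079, 0.997, 0.001]
contact_force: [0.5, 0.8, -0.9]
gripper_width: 0.649
grasp_force: 0.0
```

Emit:
{"fn": "drive_tool", "kwargs": {"deltas": [{"gripper": 90, "offset": [0, 0, -0.04], "angular": [0, 0, 0]}, {"gripper": 90, "offset": [0, 0, -0.08], "angular": [0, 0, 0]}, {"gripper": 90, "offset": [0, 0, -0.11], "angular": [0, 0, 0]}, {"gripper": 90, "offset": [0, 0, -0.11], "angular": [0, 0, 0]}, {"gripper": 90, "offset": [0, 0, -0.11], "angular": [0, 0, 0]}]}}

```text
t: 15.7
eef_pos: [0.549, -0.2567, 0.2396]
tool_rot: [0.001, -0.079, 0.997, -0.001]
contact_force: [-0.9, 0.0, -0.3]
gripper_width: 0.641
grasp_force: 0.0
```

```bash
python3 lat.py; python3 -c "
from h import *
w=cv2.resize(cv2.imread('pics/w6.png'),(400,300)); s=optics.read_camera('scene')
a=cv2.resize(s[160:400,100:340],(400,400)); b=cv2.resize(s[100:340,340:580],(400,400))
t=cv2.resize(optics.read_camera('top')[130:360,370:520],(130,200))
o=np.zeros((600,800,3),np.uint8); o[:400,:400]=a;o[:400,400:]=b;o[400:,:267]=cv2.resize(w,(267,200));o[400:,270:400]=t
cv2.imwrite('pics/f.png',o)"
```

```text
[ 0.54901918 -0.25665264  0.23957272] [-0.1566  0.9877 -0.0014]
```

View pics/f.png

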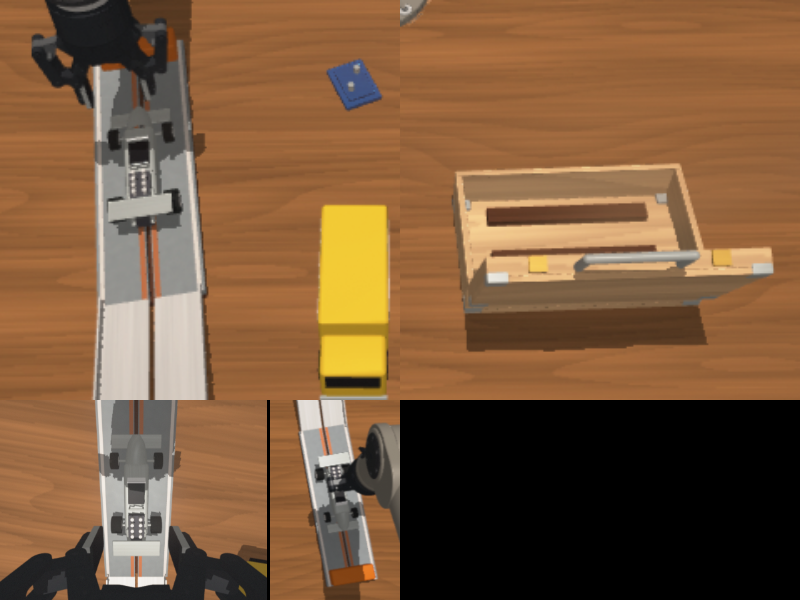

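The car stands on the slot line, nose to the bumper and slide behind it. The box is empty and the lid is open.

```bash
python3 -c "
from station import bot
print(bot.hand_in())"
```

```text
the job is handed in; nothing more can be done
None
```

The job is handed in, though the judge returned no verdict. My last pictures and readings show the lid open on its stop, the car released on the track with its nose away from the slide and its blade down in the slot, and the lorry, bumper and figure base apparently unmoved.

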